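# Release a gas cartridge from the gravity rack

## Task

Press down the outer paddle of the rocking lever whose gate holds back the larger (thicker) gas cartridge, keep it down until that cartridge has rolled into the trough at the foot of the rack, then let go so that the gate drops shut again. Work the paddle only: do not touch the gates or the cartridges, leave the slim cartridge waiting behind its own shut gate, and do not disturb the loose things on the bench.

Things in the scene. Friction and masses are not known exactly. Their poses are not given: they have to be found in the camera images.
- rack: grey steel gravity rack fixed to the bench, 280 mm long (x), 330 wide, 140 high. Origin on the bench (z = 0) under the gate line, midway between its two lanes; x points up the lanes (away from the robot at yaw 0), y to the left lane. Dark rubber-lined lane floors fall 12 degrees towards -x, 60 mm above the bench at the origin; lanes 100 mm wide, centred at y = +/-53 mm; walls 34 mm high; divider above the gates only
- trough (a point): middle of the pick-up trough at the rack's foot, on its floor, 83 mm down the rack's -x from the origin, 42 mm above the bench. Both lanes open into this one trough below the gates; it ends in a low lip 105 mm from the gate line
- lever_left (a joint): rocking lever of the left (+y) lane: steel bar 225 mm long along the rack's y, pivot along the rack's x at (0, 150, 110) mm in the rack frame, between brackets 124 mm high. 0 rad at rest (level, gate down), grows to 0.55 (hard stop) as the outer paddle is pressed down. Springs back to 0; the paddle takes 4.5 N to start, 8 N at the stop. The large cartridge passes from about 0.45 rad
- press_left (a point): centre of the top face of the black rubber paddle on the outer end of lever_left (46 mm x by 52 mm y, 6 mm thick), 85 mm outward of the pivot: (0, 235, 120) mm in the rack frame at rest, moving with the lever. Nothing stands below it; at full travel it is about 45 mm lower
- gate_left (a point): middle of the lower edge of the aluminium gate plate (30 mm wide, 40 high, 4 thick) hanging from the inner end of lever_left in the middle of its lane: (0, 53, 68) mm in the rack frame when down, 8 mm above the lane floor; rises with the lever
- lever_right (a joint): rocking lever of the right (-y) lane: steel bar 225 mm long along the rack's y, pivot along the rack's x at (0, -150, 110) mm in the rack frame, between brackets 124 mm high. 0 rad at rest (level, gate down), grows to 0.55 (hard stop) as the outer paddle is pressed down. Springs back to 0; the paddle takes 4.5 N to start, 8 N at the stop. The large cartridge passes from about 0.45 rad
- press_right (a point): centre of the top face of the black rubber paddle on the outer end of lever_right (46 mm x by 52 mm y, 6 mm thick), 85 mm outward of the pivot: (0, -235, 120) mm in the rack frame at rest, moving with the lever. Nothing stands below it; at full travel it is about 45 mm lower
- gate_right (a point): middle of the lower edge of the aluminium gate plate (30 mm wide, 40 high, 4 thick) hanging from the inner end of lever_right in the middle of its lane: (0, -53, 68) mm in the rack frame when down, 8 mm above the lane floor; rises with the lever
- large_cartridge: larger gas cartridge: bare steel cylinder 44 mm in diameter with a small brass neck, 90 mm long, about 0.35 kg. Origin on its axis, mid-length; y axis along the cylinder. Starts lying crosswise behind the gate of either lane, centre 24 mm up the lane from it, 88 mm above the bench. Released, it rolls by itself to the trough's lip within 1 to 2 s, centre then about 83 mm down the rack's -x
- slim_cartridge: the slimmer gas cartridge: same steel, neck and 90 mm length but 28 mm in diameter, about 0.15 kg. Origin as for the large one. It starts behind the other lane's gate, centre about 78 mm above the bench.
- valve: loose brass valve body standing upright, 36 mm in diameter, 64 mm high; origin at the centre of its foot. Bystander beside the left lever.
- wrench: loose 120 mm steel wrench lying flat beside the right lever; origin at its middle, underside. Bystander.
- grease_tin: loose plain grey tin standing upright, 60 mm in diameter, 90 mm high; origin at the centre of its foot. Bystander to the robot's left.
- jar: loose jar with a black cap, 68 mm in diameter, 85 mm high; origin at the centre of its foot. Bystander to the robot's right.
There are look-alikes about, which are no part of the job. What is shaped like the large_cartridge but blue or orange is not meant.

How it is judged (in metres and radians):
On the way, in this order (a step that is already met when the one before it is completed fails the run):
1. the fingers press the paddle of the large cartridge's lane and its gate lifts (lever past 0.3 rad) (((y of large_cartridge in the frame of rack above 0 m and (value of joint lever_left above 0.3 rad and contact force between the fingers and lever_left_c2 above 0.5 N)) or (y of large_cartridge in the frame of rack below 0 m and (value of joint lever_right above 0.3 rad and contact force between the fingers and lever_right_c2 above 0.5 N)))), for 0.05 s.
2. the large cartridge has rolled into the trough (x of large_cartridge in the frame of rack below -0.06 m), for 0.1 s.
At the end, for the whole second after the job is handed in: large cartridge at rest in the trough (centre 60-105 mm below the gate line, under 85 mm high), slim one at rest behind its gate, both levers within 0.06 rad of level; valve, wrench, tin and jar within 30 mm of their places and (but for the wrench) upright (x of large_cartridge in the frame of rack between -0.105 and -0.06 m and z of large_cartridge in the frame of rack below 0.085 m and linear speed of each of large_cartridge, slim_cartridge below 0.02 m/s and x of slim_cartridge in the frame of rack between 0.005 and 0.06 m and z of slim_cartridge in the frame of rack below 0.1 m and value of joint each of lever_left, lever_right below 0.06 rad and distance of each of valve, wrench, grease_tin, jar from where it was at the start of the episode below 0.03 m and angle between each of valve, grease_tin, jar's own z axis and vertical below 0.3 rad); the robot touches nothing.
It fails at once if the slim cartridge's lever is worked (past 0.12 rad) or it leaves its lane (((y of slim_cartridge in the frame of rack above 0 m and value of joint lever_left above 0.12 rad) or (y of slim_cartridge in the frame of rack below 0 m and value of joint lever_right above 0.12 rad)) or x of slim_cartridge in the frame of rack below 0 m).
It fails at once if the robot touches a cartridge (contact force between any of the fingers, the arm and large_cartridge above 0.3 N or contact force between any of the fingers, the arm and slim_cartridge above 0.3 N).
It fails at once if the robot touches a gate (contact force between any of the fingers, the arm and lever_left_c3 above 0.3 N or contact force between any of the fingers, the arm and lever_right_c3 above 0.3 N).
It fails at once if a cartridge is lifted (z of any of large_cartridge, slim_cartridge in the frame of rack above 0.13 m).
It fails at once if a loose thing on the bench is moved or tipped (not (distance of valve from where it was at the start of the episode below 0.03 m) or not (distance of wrench from where it was at the start of the episode below 0.03 m) or not (distance of grease_tin from where it was at the start of the episode below 0.03 m) or not (distance of jar from where it was at the start of the episode below 0.03 m) or not (angle between valve's own z axis and vertical below 0.3 rad) or not (angle between grease_tin's own z axis and vertical below 0.3 rad) or not (angle between jar's own z axis and vertical below 0.3 rad)).
It also fails if it takes over 32 s, if anything falls off the work surface, if the arm or the gripper's body presses on something with over 40 N, if the wrist force passes 120 N, or if a joint passes its speed limit or range.

## Robot

A 6-joint arm with a two-finger parallel gripper is mounted at the origin on the work surface. World frame = base frame: x ahead of the robot, y to its left, z up, the work surface at z = 0. Lengths are in m, angles in degrees, forces in N, time in s.
With the tool pointing down it reaches from about 0.3 to 0.75 m from the base axis. Payload 8.5 kg.
Tool frame: the origin (TCP) lies at the very end of the fingers, on their centre line; the grasp point (between the pads) lies 19 mm behind it; z points along the fingers, y is the direction in which the jaws open and shut (so a half turn about z gives the same grasp; the last joint's range is limited). The gripper opens to 85 mm and grips with 20 to 120 N. Pads are 22 mm wide; open, the fingers measure 114 mm over their backs; the gripper's body (76 mm by 85 mm) begins 54 mm behind the grasp point. The pads swing forward as they close: fully open they stand 13 mm farther back than shut.
Start: joints at [-79.486, 21.807, 74.336, -0, 83.858, -12.336], TCP at [0.214, -0.507, 0.231] pointing down, gripper open.
Joint ranges: [-178.18, 178.18], [-50.72, 133.34], [12.68, 142.11], [-81.47, 261.47], [9.98, 163.14], [-165.26, 165.26]. Speed limits (degrees/s): [136.94, 136.94, 180, 180, 180, 180].

## Interface

Orientations are given as a 3x3 rotation matrix whose columns are the frame's x, y, z axes.
In Python, from station import ctrl, gripper_to, planner, monitor, vision, job gives the robot as it stands. Calls block until the motion is done:
- ctrl.movep(position, orientation): joint-space move of the TCP to a pose.
- ctrl.movel(position, feed=0.15, ori=None, stop_force=None): straight line of the TCP; ori=None keeps the orientation; feed is the mean speed in m/s. With stop_force (N) it stops when the force on the tool has changed by that much, and returns True; else False.
- ctrl.move_joints(angles): joint-space move.
- gripper_to(opening, strength=None): finger opening in m; strength is the grip in N (None keeps the last); returns when the fingers have stopped.
- ctrl.wait(seconds).
- planner.ik(position, orientation): joint angles nearest the present ones, or None.
- monitor.observe(): the state.
- vision.snapshot(name): name is "scene" or "top" or "wrist"; returns the picture (420x560x3 uint8, blue, green, red); there is no depth.
- vision.camera_model(name): a dict with "mtx" (3x3 intrinsics, pixels), "R" (3x3) and "t" (3): a world point X has camera coordinates R X + t. Camera axes: x right, y down, z forward; pixel columns grow to the right and rows downward; lengths in m; the calibration is good to about 2 mm. A picture is of the moment at which its call begins: read the wrist's pose just before it. camera_model takes no time and is no camera call; for the wrist camera it gives the pose at the moment of the call.
A pose or a line that the arm cannot do raises ctrl.PlanningError and nothing moves.
- job.sign_off(): hands the job in, once; it reports no verdict.
The state is a dict: "t": time; "joints": joint angles; "joint_velocities": joint speeds; "tau": joint torques, N m; "tool_pos": TCP position; "tcp_rot": TCP orientation; "force": force on the tool from outside, world axes, zero at the start; "wrist_torque": the same for the moment, N m; "width": finger opening in m.
Only numpy, scipy, OpenCV 4.12 (cv2) and the standard library are available. Lean on these libraries where they do the work, as an engineer would, in place of code of your own. Each camera call takes 0.05 s, during which the arm holds its last target.

## Working session

There is one attempt and no reset: what is moved stays moved. The work goes in short steps, each a Python script; the robot and the scene stay as the last script left them, time stands still between calls to the robot, and variables do not carry over. Pictures are saved under pics/ and viewed, and the job is handed in when it is done.

```bash
mkdir -p pics
python3 - <<'E'
from station import *
import cv2
for n in("scene","top","wrist"):
    cv2.imwrite(f"pics/{n}0.png",vision.snapshot(n))
    m=vision.camera_model(n);print(n,m["mtx"].tolist(),m["R"].round(4).tolist(),m["t"].round(4).tolist())
s=monitor.observe();print(s["t"],s["tool_pos"],s["tcp_rot"],s["force"],s["width"])
E
```

```text
scene [[506.69657389711693, 0.0, 282.8248701417775], [0.0, 506.69657389711693, 211.86750371786678], [0.0, 0.0, 1.0]] [[0.8027, 0.5964, 0.0085], [0.3844, -0.5064, -0.7719], [-0.456, 0.6228, -0.6357]] [-0.4976, -0.1655, 1.5878]
top [[408.28991672486467, 0.0, 278.022800956155], [0.0, 408.28991672486467, 212.22561081806123], [0.0, 0.0, 1.0]] [[0.025, -0.9997, -0.0027], [-0.9926, -0.0245, -0.1187], [0.1186, 0.0056, -0.9929]] [-0.0112, 0.6186, 1.2151]
wrist [[320.15968221743805, 0.0, 278.6974554363367], [0.0, 320.15968221743805, 211.58701575368752], [0.0, 0.0, 1.0]] [[0.3877, -0.9218, -0.0003], [-0.8721, -0.3668, 0.324], [-0.2987, -0.1253, -0.9461]] [-0.5498, -0.041, 0.3798]
0.15 [ 0.21352633 -0.50663483  0.2308695 ] [[ 9.21529087e-01  3.88309272e-01 -2.24396802e-04]
 [ 3.88309289e-01 -9.21528529e-01  1.03310064e-03]
 [ 1.94374504e-04 -1.03916765e-03 -9.99999441e-01]] [-0.16729025 -0.47929835 -1.14539399] 0.08541344670638909
```

View pics/scene0.png

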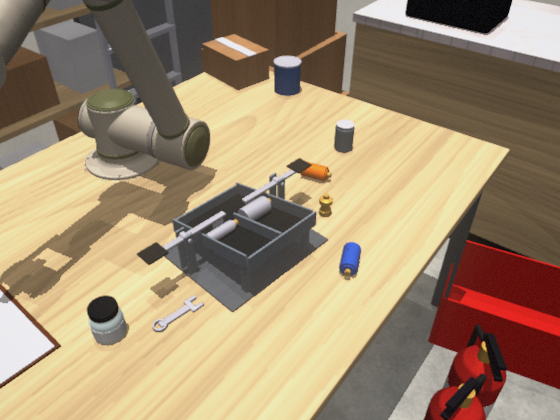

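View pics/top0.png

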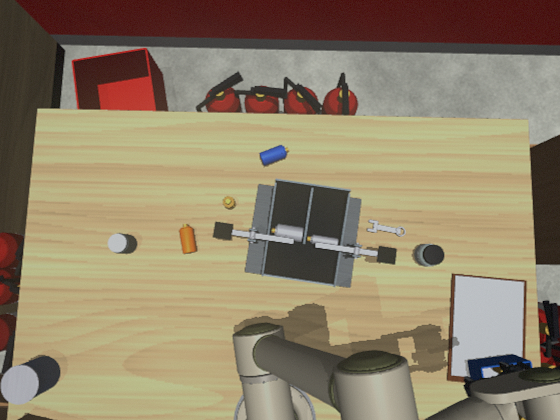

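View pics/wrist0.png

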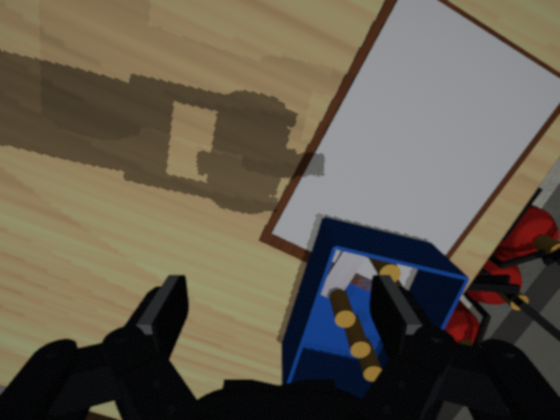

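The left-lane (+y) cartridge looks thicker: top (288,231), scene (258,209). I'll enlarge both views to confirm and to get accurate corners.

Run:
```python
import cv2
a=cv2.imread("pics/top0.png")[170:300,200:410];cv2.imwrite("pics/topc.png",cv2.resize(a,None,fx=3.8,fy=3.8,interpolation=cv2.INTER_CUBIC))
a=cv2.imread("pics/scene0.png")[145:295,130:335];cv2.imwrite("pics/scenec.png",cv2.resize(a,None,fx=3.9,fy=3.9,interpolation=cv2.INTER_CUBIC))
```

```text
(no output)
```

View pics/topc.png

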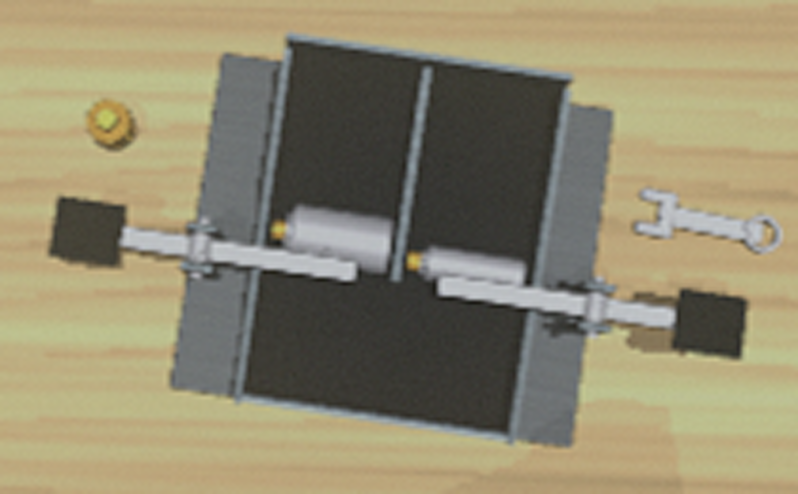

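View pics/scenec.png

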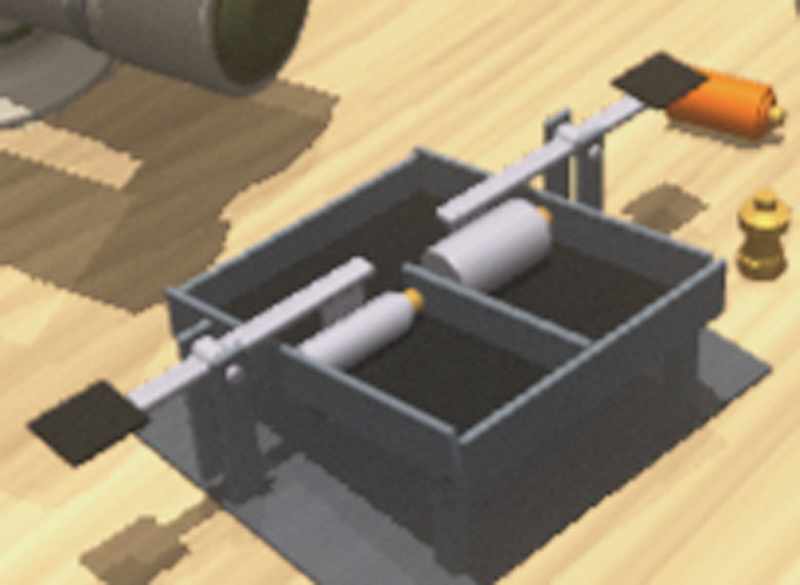

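The left lane holds the thicker cartridge: in the crop its diameter is about 60 px against 35 px. The left paddle is at about (223,231) in top and (299,165) in scene. Next I'll triangulate both paddles.

```bash
cat > h.py <<'E'
from station import *
import numpy as np, cv2
def P(n):
    m=vision.camera_model(n); return m["mtx"]@np.c_[m["R"],m["t"]]
def proj(n,X):
    h=P(n)@np.r_[X,1]; return h[:2]/h[2]
def tri(n1,u1,n2,u2):
    h=cv2.triangulatePoints(P(n1),P(n2),np.array(u1,float).reshape(2,1),np.array(u2,float).reshape(2,1)).ravel();X=h[:3]/h[3]
    return X,np.r_[proj(n1,X)-u1,proj(n2,X)-u2]
E
python3 - <<'E'
from h import *
ct=lambda u,v:np.array([(u+.5)/3.8-.5+200,(v+.5)/3.8-.5+170])
cs=lambda u,v:np.array([(u+.5)/3.9-.5+130,(v+.5)/3.9-.5+145])
L,e=tri("top",ct(88,232),"scene",cs(660,80));print(L,e)
R,e2=tri("top",ct(710,322),"scene",cs(88,421));print(R,e2,np.linalg.norm(L-R))
# lever-only and multi-point fit: rack pose (x,y,yaw)
from scipy.optimize import least_squares
pts=[]
c=lambda s:[(23*1e-3*a,(235*s+26*b)*1e-3,.120) for a,b in((1,1),(1,-1),(-1,-1),(-1,1))]
for p,u in zip(c(1),[(58,198),(127,206),(120,266),(48,256)]):pts.append(("top",p,ct(*u)))
for p,u in zip(c(-1),[(680,288),(747,294),(741,358),(672,348)]):
    pass
pr=[(.023,-.209,.12),(.023,-.261,.12),(-.023,-.261,.12),(-.023,-.209,.12)]
for p,u in zip(pr,[(680,288),(747,294),(741,358),(672,348)]):pts.append(("top",p,ct(*u)))
# scene: +x away from robot= lower right ; +y = upper right
for s,us in((.235,[(662,52),(709,78),(660,108),(611,80)]),(-.235,[(100,380),(150,410),(76,467),(27,425)])):
    for (a,b),u in zip(((-1,1),(1,1),(1,-1),(-1,-1)),us): pts.append(("scene",(.023*a,s+.026*b,.12),cs(*u)))
def W(q,p):
    x,y,th,dz=q;cc,ss=np.cos(th),np.sin(th);return np.array([x+cc*p[0]-ss*p[1],y+ss*p[0]+cc*p[1],p[2]+dz])
f=lambda q:np.concatenate([proj(n,W(q,p))-u for n,p,u in pts])
r=least_squares(f,[.5,0,0,0]);print(r.x,np.degrees(r.x[2]),np.sqrt(np.mean(r.fun**2)),abs(r.fun).max())
print("press_left",W(r.x,(0,.235,.12)))
np.save("rack.npy",r.x)
E
```

```text
[0.55265758 0.16032093 0.11805657] [-0.14651344 -0.18840258 -0.1629633   0.02257658]
[ 0.49569284 -0.30648497  0.11944595] [0.31751065 0.30284672 0.37310421 0.01131116] 0.4702708387817763
[ 5.24352887e-01 -7.30891496e-02 -1.22120025e-01 -4.69166967e-04] -6.99696203875431 0.5453884115988792 1.9162352494505228
press_left [0.55297982 0.16016071 0.11953083]
```

The paddle spacing measures 470.3 mm against 470 mm nominal, and the heights match at 118–119 mm against 120 mm. Next I'll shut the gripper and move above the left paddle.

```bash
cat >> h.py <<'E'
q=np.load("rack.npy")
def W(p):
    c,s=np.cos(q[2]),np.sin(q[2]);return np.array([q[0]+c*p[0]-s*p[1],q[1]+s*p[0]+c*p[1],p[2]])
def ori(sg=1):
    y=sg*np.array([np.cos(q[2]),np.sin(q[2]),0]);z=np.array([0,0,-1.]);return np.c_[np.cross(y,z),y,z]
E
python3 - <<'E'
from h import *
gripper_to(0.0,40)
best=None
j0=np.array(monitor.observe()["joints"])
for sg in(1,-1):
    j=planner.ik(W((0,.237,.23)),ori(sg)); print(sg,j)
    if j is not None and (best is None or abs(np.array(j)-j0).max()<best[0]): best=(abs(np.array(j)-j0).max(),sg)
sg=best[1]; np.save("sg.npy",sg)
ctrl.movep(W((0,.237,.23)),ori(sg))
ctrl.movel(W((0,.237,.15)))
s=monitor.observe();print(s["t"],s["tool_pos"],W((0,.237,.15)),s["force"],s["width"])
a=vision.snapshot("scene")[90:310,110:400];cv2.imwrite("pics/s1.png",cv2.resize(a,None,fx=2.7,fy=2.7))
cv2.imwrite("pics/w1.png",vision.snapshot("wrist"))
E
```

```text
1 [ 4.57519056e+00  2.45458791e+01  7.01144958e+01 -2.54444375e-14
  8.53396251e+01  1.15721526e+01]
-1 None
4.25 [0.55372932 0.16200802 0.15081213] [0.55322345 0.16214582 0.15      ] [0.494575   0.12724678 0.32235755] -0.00019315957598543959
```

View pics/s1.png

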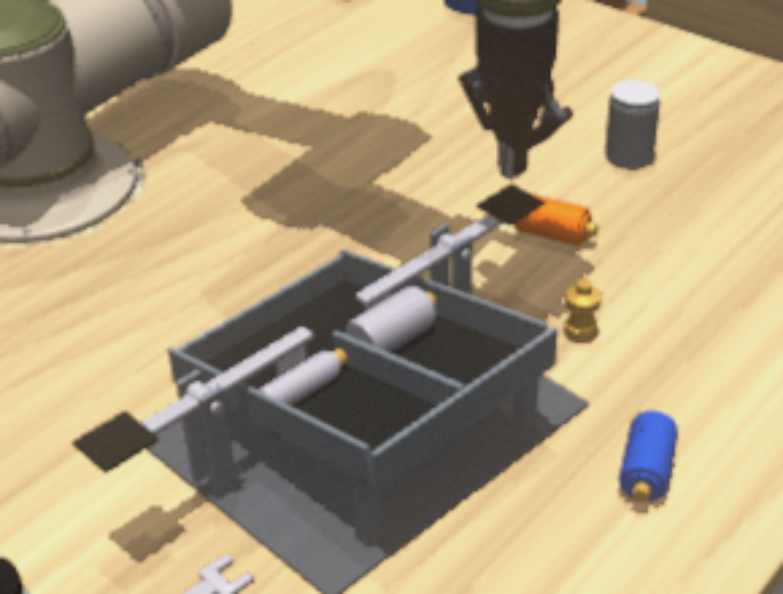

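View pics/w1.png

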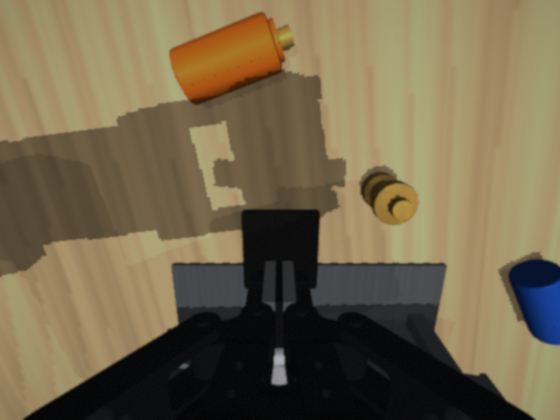

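The fingers are centred above the left paddle: tip at about (512,170) and paddle at (510,205) in the scene crop, and the paddle is symmetric about the fingers in the wrist view. The valve and the orange decoy are clear, so I'll press.

Run:
```python
from h import *
hit=ctrl.movel(W((0,.237,.077)),feed=0.05,stop_force=16)
s=monitor.observe();print(hit,s["t"],s["tool_pos"],s["force"])
ctrl.wait(1.5)
s=monitor.observe();print(s["t"],s["tool_pos"],s["force"])
a=vision.snapshot("scene")[90:310,110:400];cv2.imwrite("pics/s2.png",cv2.resize(a,None,fx=2.7,fy=2.7))
```

```text
False 5.9583 [0.55369737 0.16202702 0.07727291] [-1.10318885 -0.84634861  7.51002222]
7.4583 [0.55371079 0.1620491  0.07731066] [-0.42822606 -0.37375715  7.10399948]
```

View pics/s2.png

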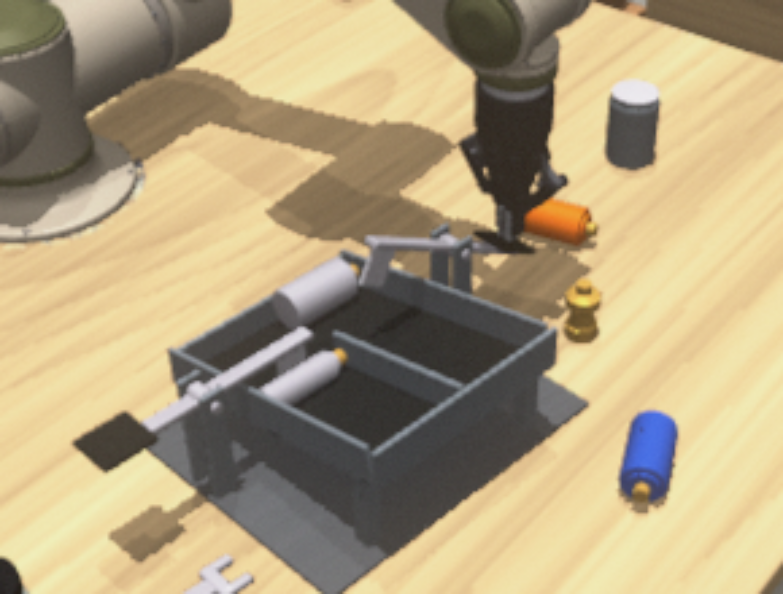

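The gate is raised and the large cartridge has rolled past it into the trough, at about (318,290) in the crop. The slim one is still behind its gate. Now I'll let go gently, then check.

Run:
```python
from h import *
ctrl.wait(0.5)
ctrl.movel(W((0,.237,.128)),feed=0.05)
ctrl.movel(W((0,.237,.21)),feed=0.12)
ctrl.wait(1)
s=monitor.observe();print(s["t"],s["tool_pos"],s["force"])
for n in("scene","top"):
    im=vision.snapshot(n)
    x,y,w,h=(110,90,290,220) if n=="scene" else (90,130,380,170)
    k=2.7 if n=="scene" else 2.1
    a=cv2.resize(im[y:y+h,x:x+w],None,fx=k,fy=k)
    for p in((-.083,.053,.064),(0,.235,.12),(0,-.235,.12),(0,.053,.11)):
        u=(proj(n,W(p))-(x,y))*k;cv2.circle(a,tuple(int(i) for i in u),3,(0,255,0),-1);print(n,p,u.round())
    cv2.imwrite(f"pics/{n}3.png",a)
```

```text
11.0083 [0.55319577 0.16216401 0.21000821] [-0.28414359  0.00219893  0.57938775]
scene (-0.083, 0.053, 0.064) [320. 291.]
scene (0, 0.235, 0.12) [510. 202.]
scene (0, -0.235, 0.12) [115. 438.]
scene (0, 0.053, 0.11) [377. 290.]
top (-0.083, 0.053, 0.064) [402. 291.]
top (0, 0.235, 0.12) [278. 211.]
top (0, -0.235, 0.12) [623. 262.]
top (0, 0.053, 0.11) [411. 231.]
```

View pics/scene3.png

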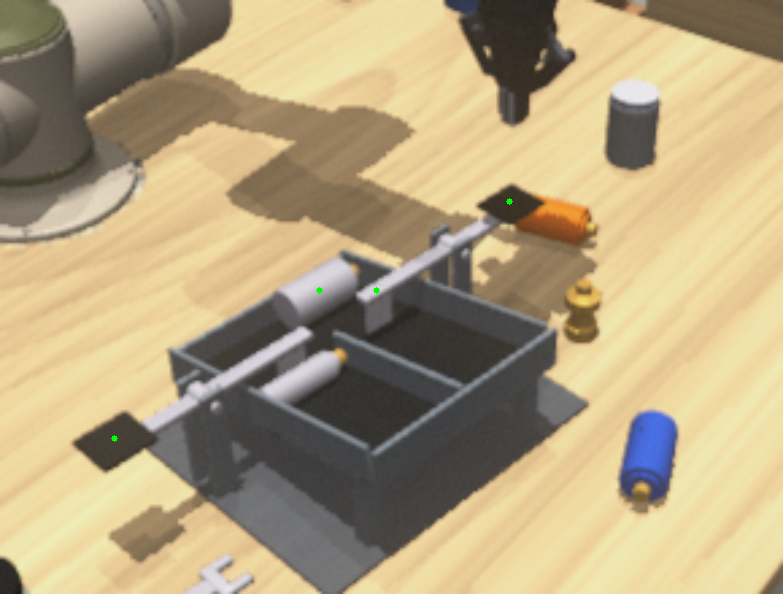

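View pics/top3.png

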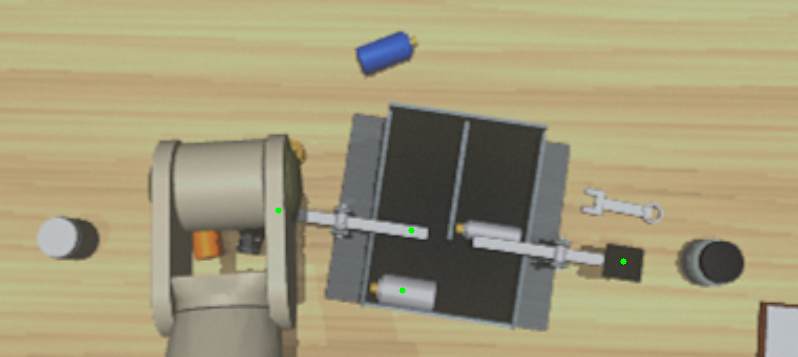

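Both views show the large cartridge in the trough where predicted, both levers level, the slim cartridge behind its gate and the bystanders unmoved. The arm is clear.

```bash
python3 -c "
from station import *
job.sign_off()"
```

```text
the job is handed in; nothing more can be done
```

The large cartridge is in the trough with its gate shut again, and I handed the job in at about 11 s of the 32 s allowed. No verdict was reported.

- **Choosing the lane:** The thicker cartridge lay behind the left (+y) gate. I located the rack from both fixed cameras. The two paddles measured 470.3 mm apart (470 nominal) and 118–119 mm high (120 nominal).
- **Pressing:** With the gripper shut, I pressed the left paddle 43 mm down with the fingertips. The force on the tool was about 7 N, and I held for 2 s. A picture during the hold showed the gate up and the cartridge in the trough. I then raised the fingers slowly and backed off to 90 mm above the paddle.
- **Last checks:** Scene and top pictures after the release show the large cartridge within a few pixels of its predicted place in the trough. The right paddle is level in both views. The slim cartridge is still behind its gate, and the valve, wrench, tin and jar look undisturbed. Nothing was in contact with the robot.

In the top view the arm hid the left paddle and most of the valve, so for those two I relied on the scene view. I checked the bystanders by eye only. No check failed or disagreed.

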